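# Trace a weld groove with a sprung probe, lightly and slowly

## Robot

A 6-joint arm with a two-finger parallel gripper is mounted at the origin on a cart in front of the work surface, level with it; the furniture and walls round the work are solid. World frame = base frame: x ahead of the robot, y to its left, z up, the work surface at z = 0. Lengths are in mm, angles in rad, forces in N, time in s.
With the tool pointing down it reaches from about 400 to 825 mm from the base axis. Payload 7 kg.
Tool frame: the origin (TCP) lies midway between the tips of the shut fingers; the grasp point (between the pads) lies 19 mm behind it; z points along the fingers, y is the line along which they close (so a half turn about z gives the same grasp; the last joint's range is limited). The gripper opens to 88 mm and grips with 3 to 60 N. Pads are 19 mm wide; open, the fingers measure 130 mm over their backs; the gripper's body (78 mm by 193 mm) begins 47 mm behind the grasp point.
Start: joints at [1, 0.359, 0.012, 0, -1.224, -0.288], TCP at [511.009, 440.982, 226.561] pointing down, gripper open.
Joint ranges: [-3.07, 3.07], [-1.43, 2.12], [-1.02, 1.25], [-3.03, 1.67], [-3.05, -0], [-3.03, 3.03]. Speed limits (rad/s): [2.39, 2.39, 3.01, 3.14, 3.14, 3.14].

## Interface

Orientations are given as a rotation vector (axis times angle).
In Python, from workcell import state, camera, camera_params, sign_off gives the robot as it stands.
- The arm moves only by the shell command python3 -m pendant 'ROWS'. ROWS is text: rows parted by semicolons, each of 7 numbers parted by spaces: the closure, from -1 (fully open) to 1 (shut), then the shift along the tool's x, y, z in cm, then the turn, a rotation vector about the tool's x, y, z in degrees. A call has 1 to 5 rows; each row is the pose to reach, as a shift and turn from the pose commanded when the call began, along the tool's axes at that moment; what a row does not reach only later rows make up. A row lasts 1/8 s, in which the tool goes at most 62.5 mm and 10.7 degrees, less where a joint would pass 70% of its speed; a pose out of reach is approached as far as the arm can. A call with a gripper value outside its range is refused whole. The fingers move at their own pace and stop on an object; the grip force is fixed at half the most. Time passes only in rows, so rows that repeat a pose let the fingers close. It gives the time, the measured TCP pose, the force, the opening and the grip force at its end, in the units of the state.
- state(): the state, without advancing time (a new reading comes with each control period).
- camera(name): name is "side" or "top" or "wrist"; returns the picture (400x640x3 uint8, blue, green, red); there is no depth.
- camera_params(name): a dict with "fov_y" (degrees; the focal length in pixels is half the picture's height over the tangent of half this angle, whatever the lens; pixels are square), "cx", "cy" (the principal point, pixels), "distortion" ([k1, k2, p1, p2, k3] as OpenCV has them; the pictures are not rectified), "world_from_camera" (4x4, takes a point from camera to world coordinates). Camera axes: x right, y up, looking along -z (the intrinsics and any distortion apply to the point x, -y, -z); pixel columns grow to the right and rows downward; lengths in mm; the calibration is good to about 2 mm. A picture is of the moment at which its call begins: read the wrist's pose just before it. camera_params takes no time and is no camera call; for the wrist camera it gives the pose at the moment of the call.
- sign_off(): hands the job in; it is judged then, once.
The state is a dict: "time_s": time; "q": joint angles; "joint_vel": joint speeds; "effort": joint torques, N m; "tool_pos": TCP position; "orientation": TCP orientation; "ft_force": force on the tool from outside, world axes, zero at the start; "wrist_torque": the same for the moment, N m; "width": opening from 0.0 (shut) to 1.0 (fully open); "finger_force": force on a finger pad.
Only numpy, scipy, OpenCV 4.12 (cv2) and the standard library are available. Lean on these libraries where they do the work, as an engineer would, in place of code of your own. Each camera call takes 0.05 s, during which the arm holds its last target. There are 200 camera calls.

## Task

Take the orange pencil probe off its fork stand and check the V-groove of the grey test piece: with the probe upright, touch its brass ball tip down in the groove at the green mark, draw it slowly (2 to 3 cm a second) along the groove to the red mark, then lift it off. Be gentle: the tip is sprung and must be pressed in only part way, never to its stop, it must not run outside the groove, and the test piece must not be shifted. Finish by hanging the probe back in the fork by its collar, set down without a bump, and leave the calliper, tape and clamp beside the work where they are; keep the arm clear of the posts.

Things in the scene. Friction and masses are not known exactly. Their poses are not given: they have to be found in the camera images.
- probe: Pencil probe, 0.17 kg, hanging upright in the fork. Origin: middle of the underside of its black collar (disc 44 mm diameter, z 0 to 8 mm); z up along the probe. Orange square grip 24 x 24 mm, z 8 to 60 mm, sides along x and y. Steel barrel 16 mm diameter down to z -60 mm, then a thin sprung plunger with a brass ball, 8 mm diameter, lowest point at z -82 mm when free.
- probe_tip (a point): Lowest point of the brass ball at the end of the sprung plunger, on the probe's axis, 82 mm below the collar's underside when free, up to 12 mm less when pressed in.
- probe_spring (a joint): How far the sprung tip is pressed into the probe, in m: 0 free, 0.012 at its stop. It begins to move at 1 N and needs 4 N to reach the stop (0.25 N per mm).
- coupon: Test piece: two grey steel plates with a V-groove between, 130 x 76 x 12 mm, 0.9 kg, loose on the dark work mat (top z = 13 mm), any yaw, nearer or farther than the stand. Origin: centre of underside, z up. The groove runs the full length along x at y = 0, 16 mm wide at the top, 5 mm deep. Green paint marks beside it at x = -50 mm (start), red at x = +50 mm (finish).
- seam_start (a point): In the groove between the green marks, 8 mm above the mat (the groove's bottom is about there).
- seam_a (a point): In the groove, 25 mm from the start.
- seam_b (a point): In the groove at mid length, 50 mm from the start.
- seam_c (a point): In the groove, 75 mm from the start.
- seam_finish (a point): In the groove between the red marks, 100 mm from the start, 8 mm above the mat.
- stand: Fixed aluminium stand, foot 85 x 80 mm, on the dark work mat (top z = 13 mm). Origin: under the fork's slot, at the foot's underside. 115 mm up: a level fork, 8 mm thick, 50 mm wide; slot 26 mm wide, open to the stand's -x (roughly toward the robot), closed 13 mm behind the origin. The column stands 30 to 42 mm behind (+x) and does not rise above the fork.
- fork (a point): Middle of the slot, at the height of the fork's top face, where the collar's underside rests (the probe's origin lies here when it hangs properly).
- mat: Fixed dark rubber work mat 345 x 270 x 8 mm (top z = 13 mm), length along x; origin: centre of its underside. Beware: beside its right edge a tall steel angle post (50 mm square) rises past the arm, 20 mm nearer the robot than the mat's middle and 150 to 200 mm right of it; come in from the left of it. Another post stands 265 mm behind the mat's middle, 15 to 95 mm left of it.
- calliper: Bystander: calliper 204 mm long, lying along the right edge of the mat.
- black_tape: Bystander: roll of black tape, 58 mm diameter, 19 mm high, at the near right corner of the mat.
- clamp: Bystander: spring clamp 95 mm long with orange pads, just behind the mat.

How it is judged:
By the outcome, as a careful person would: the job done as asked, in the order asked, and still so for the second after the job is handed in, with the robot touching nothing.
It also fails if it takes over 54 s, if anything falls off the work surface, if the arm or the gripper's body presses on something with over 40 N, if the wrist force passes 120 N, or if a joint passes its speed limit or range.

## Working session

There is one attempt and no reset: what is moved stays moved. The work goes in short steps, Python scripts to look and compute and a shell command to move; the robot and the scene stay as the last step left them, time stands still between calls to the robot, and variables do not carry over. Pictures are saved under pics/ and viewed, at most 10 in all, crops included, and the job is handed in when it is done.

```bash
mkdir -p pics; ls; python3 - <<'E'
from workcell import *
import cv2
s=state();print(s)
for n in("side","top","wrist"):
    p=camera_params(n);print(n,p)
    cv2.imwrite(f"pics/{n}0.png",camera(n))
a=cv2.imread("pics/side0.png");b=cv2.imread("pics/top0.png")
E
```

```text
pics
{'time_s': 0.0, 'q': array([ 1.00010418e+00,  3.59378603e-01,  1.10695579e-02, -3.39065676e-04,
       -1.22409455e+00, -2.88051068e-01]), 'joint_vel': array([ 1.83821251e-04,  6.44056191e-04,  4.33583572e-04, -4.05258839e-05,
       -3.77505314e-04, -3.36274333e-04]), 'effort': array([-2.11671827e-04, -5.82724071e+01,  2.93062180e+01,  6.99699014e+00,
        6.95326933e-03, -2.05430911e-04]), 'tool_pos': array([510.66559273, 440.6759325 , 225.63469473]), 'orientation': array([ 2.85494097e+00, -1.30736459e+00, -8.50959414e-04]), 'ft_force': array([-0.05837534, -0.71379412, -0.38665475]), 'wrist_torque': array([ 0.02716347,  0.02994012, -0.00997089]), 'finger_force': 0.0, 'width': 0.9998203366251831}
side {'fov_y': 55.99830052870136, 'cx': 319.3111744267883, 'cy': 203.2261688534147, 'distortion': array([-0.07976562,  0.        ,  0.        ,  0.        ,  0.        ]), 'world_from_camera': array([[-9.29660551e-01, -3.06356230e-01,  2.04638999e-01,
         7.28397735e+02],
       [ 3.68382052e-01, -7.65306192e-01,  5.27826767e-01,
         1.20820426e+02],
       [-5.09152556e-0
[... 522 characters left out ...]
2.32349716e-02,  1.21452512e-01,  9.92325261e-01,
         9.64008045e+02],
       [ 0.00000000e+00,  0.00000000e+00,  0.00000000e+00,
         1.00000000e+00]])}
wrist {'fov_y': 60.062789536510635, 'cx': 315.6703248463302, 'cy': 196.07321848765403, 'distortion': array([-0.01208309,  0.        ,  0.        ,  0.        ,  0.        ]), 'world_from_camera': array([[-7.57140751e-01,  6.30962706e-01,  1.69186130e-01,
         5.55188117e+02],
       [-6.53240990e-01, -7.32783168e-01, -1.90538809e-01,
         3.88358249e+02],
       [ 3.75386630e-03, -2.54784012e-01,  9.66990701e-01,
         3.84747440e+02],
       [ 0.00000000e+00,  0.00000000e+00,  0.00000000e+00,
         1.00000000e+00]])}
```

View pics/side0.png

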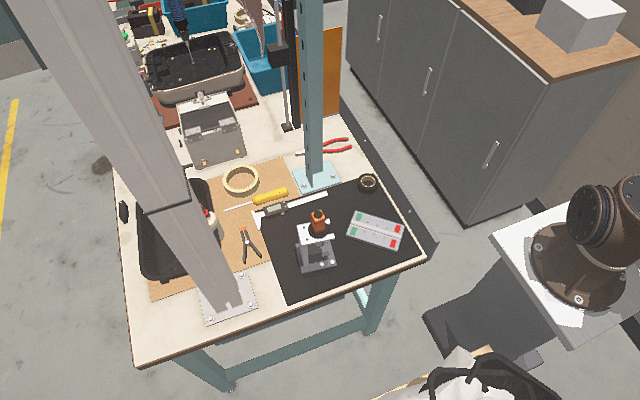

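View pics/top0.png

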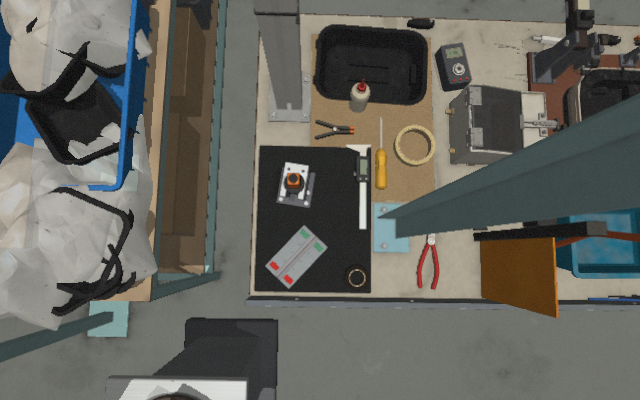

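Side shows the probe's orange grip at (318,222) and the coupon at (376,230). Top shows the probe at (293,183) and the coupon at (296,258), with green at the right end and red at the left. Next I'll measure these from both views.

```bash
cat > h.py <<'E'
import numpy as np, cv2
from workcell import *
def ray(p,uv):
    f=200/np.tan(np.radians(p["fov_y"]/2))
    K=np.array([[f,0,p["cx"]],[0,f,p["cy"]],[0,0,1]])
    n=cv2.undistortPoints(np.array([[uv]],float),K,p["distortion"])[0,0]
    T=p["world_from_camera"]; d=T[:3,:3]@[n[0],-n[1],-1]
    return T[:3,3],d/np.linalg.norm(d)
def plane(p,uv,z):
    o,d=ray(p,uv); return o+d*(z-o[2])/d[2]
def proj(p,X):
    f=200/np.tan(np.radians(p["fov_y"]/2))
    T=p["world_from_camera"]; c=T[:3,:3].T@(np.asarray(X,float)-T[:3,3]); c=c*[1,-1,-1]
    K=np.array([[f,0,p["cx"]],[0,f,p["cy"]],[0,0,1]])
    return cv2.projectPoints(c.reshape(1,1,3),np.zeros(3),np.zeros(3),K,p["distortion"])[0].ravel()
def tri(*pu):
    A=np.zeros((3,3));b=np.zeros(3);R=[]
    for p,uv in pu:
        o,d=ray(p,uv);M=np.eye(3)-np.outer(d,d);A+=M;b+=M@o;R.append((o,M))
    X=np.linalg.solve(A,b); return X,[round(float(np.linalg.norm(M@(X-o))),2) for o,M in R]
def blobs(im,col,roi,amin=8):
    h=cv2.cvtColor(im,cv2.COLOR_BGR2HSV);H,S,V=h[...,0].astype(int),h[...,1],h[...,2]
    m={"g":(H>45)&(H<90)&(S>90)&(V>60),"r":((H<5)|(H>174))&(S>140)&(V>100),"o":(H>=5)&(H<18)&(S>150)&(V>60)}[col].astype(np.uint8)
    k=np.zeros_like(m);x0,y0,x1,y1=roi;k[y0:y1,x0:x1]=1
    n,l,st,c=cv2.connectedComponentsWithStats(m*k)
    return [(c[i].round(2).tolist(),st[i].tolist()) for i in range(1,n) if st[i,4]>=amin]
E
python3 - <<'E'
from h import *
for n,roi in(("side",(250,190,430,280)),("top",(250,140,345,295))):
    im=cv2.imread(f"pics/{n}0.png")
    for c in "gro": print(n,c,blobs(im,c,roi))
    x0,y0,x1,y1=roi
    cv2.imwrite(f"pics/{n}_c.png",cv2.resize(im[y0:y1,x0:x1],None,fx=4,fy=4 if n=="side" else 3.8,interpolation=cv2.INTER_CUBIC))
a=cv2.imread("pics/side_c.png");b=cv2.imread("pics/top_c.png")
p=np.zeros((600,800,3),np.uint8);b=cv2.resize(b,(368,600));p[:,:368]=b;a=cv2.resize(a,(432,216));p[:216,368:]=a
w=cv2.imread("pics/wrist0.png");p[230:500,368:]=cv2.resize(w,(432,270));cv2.imwrite("pics/m1.png",p)
E
```

```text
side g [([358.45, 216.23], [356, 213, 6, 7, 22]), ([352.88, 230.42], [351, 227, 5, 8, 24])]
side r [([397.0, 228.37], [395, 225, 5, 7, 27]), ([392.61, 243.35], [390, 240, 6, 8, 31])]
side o [([317.79, 222.09], [311, 212, 14, 20, 128])]
top g [([304.11, 233.54], [301, 230, 8, 8, 35]), ([317.85, 246.5], [314, 243, 9, 8, 34])]
top r [([274.03, 265.43], [270, 262, 9, 8, 37]), ([288.0, 279.0], [284, 275, 9, 9, 45])]
top o [([293.36, 181.49], [287, 173, 13, 15, 106])]
```

View pics/m1.png

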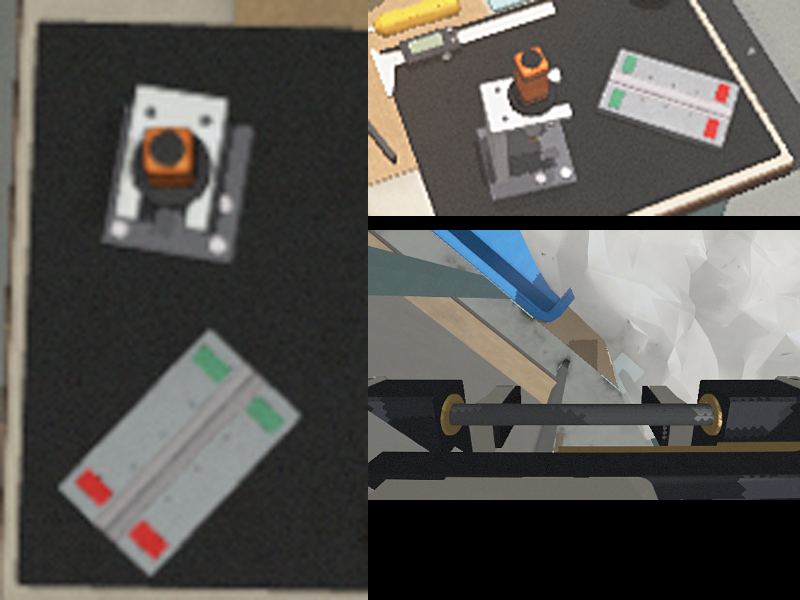

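The montage shows the probe's black top disc at about (293.4,178.2) in top and (318.7,214.2) in side. The fork opens toward the robot. The groove runs from green (far right) to red (near left).

```bash
python3 - <<'E'
from h import *
S,T=camera_params("side"),camera_params("top")
print("ptop",tri((S,(318.7,214.2)),(T,(293.4,178.2))))
pr={}
for k,s,t in (("g1",(352.88,230.42),(304.11,233.54)),("g2",(358.45,216.23),(317.85,246.5)),("r1",(392.61,243.35),(274.03,265.43)),("r2",(397,228.37),(288,279))):
    X=tri((S,s),(T,t));pr[k]=X[0];print(k,X[0].round(1),X[1],"side25",plane(S,s,25).round(1),"top25",plane(T,t,25).round(1))
a=(pr["g1"]+pr["g2"])/2;b=(pr["r1"]+pr["r2"])/2
print(a,b,np.linalg.norm(a-b),np.degrees(np.arctan2(*(b-a)[1::-1])))
# orange blob sides/ stand plate corners top view  (crop px/3.87 + off), at fork top z
for nm,uv in (("BL",(139,86)),("BR",(228,98)),("tipL",(118,227)),("tipR",(207,227))):
    print(nm,plane(T,(uv[0]/3.874+250,uv[1]/3.871+140),128).round(1))
print(state()["time_s"])
E
```

```text
ptop (array([ 582.57656822, -262.19274509,  188.71210019]), [1.1, 1.1])
g1 [ 483.3 -284.3   25.5] [0.33, 0.33] side25 [ 483.4 -284.8   25. ] top25 [ 483.  -284.2   25. ]
g2 [ 453.8 -316.4   26.6] [0.07, 0.07] side25 [ 453.2 -317.2   25. ] top25 [ 453.9 -316.5   25. ]
r1 [ 408.8 -217.    23.4] [0.03, 0.03] side25 [ 409.4 -216.3   25. ] top25 [ 408.9 -217.1   25. ]
r2 [ 379.  -249.9   23.8] [0.19, 0.19] side25 [ 379.7 -249.4   25. ] top25 [ 378.9 -249.8   25. ]
[ 468.53156556 -300.36934554   26.05384861] [ 393.92017842 -233.41824742   23.62506749] 100.27565810777382 138.09739257668392
BL [ 627.8 -243.6  128. ]
BR [ 622.3 -292.   128. ]
tipL [ 550.5 -234.6  128. ]
tipR [ 551.5 -282.2  128. ]
0.15
```

```bash
cat >> h.py <<'E'
from scipy.spatial.transform import Rotation as Ro
def go(x,y,z,xdeg):
    """shift (cm) and turn (deg) in tool axes to TCP x,y,z, tool down, tool x axis heading xdeg"""
    s=state();R=Ro.from_rotvec(s["orientation"])
    a=np.radians(xdeg);t=Ro.from_matrix(np.array([[np.cos(a),np.sin(a),0],[np.sin(a),-np.cos(a),0],[0,0,-1]]))
    print("t",round(s["time_s"],2),"at",s["tool_pos"].round(1),"shift",(R.inv().apply(np.array([x,y,z])-s["tool_pos"])/10).round(2),"turn",np.degrees((R.inv()*t).as_rotvec()).round(2),"F",s["ft_force"].round(1),"w",round(s["width"],3),round(s["finger_force"],1))
E
python3 - <<'E'
from h import *
T=camera_params("top")
for uv in((260,147),(371,147),(254,290),(371,291)):print(plane(T,uv,13).round())
for uv in((375,203),(410,250)):print("postfoot",plane(T,uv,5).round())
go(600,-262,310,173.5)
E
python3 -m pendant '-1 4.2 2.8 -1.6 0 0 9.8; -1 8.4 5.6 -3.2 0 0 19.6; -1 12.6 8.4 -4.8 0 0 29.4; -1 16.8 11.2 -6.4 0 0 39.2; -1 21 14 -8 0 0 49'
python3 -c "
from h import *
go(600,-262,310,173.5)"
```

```text
[ 688. -174.   13.]
[ 695. -440.   13.]
[ 352. -172.   13.]
[ 354. -442.   13.]
postfoot [ 560. -452.    5.]
postfoot [ 450. -535.    5.]
t 0.15 at [510.8 440.7 225.8] shift [59.04 39.16 -8.36] turn [ 3.0000e-02 -9.0000e-02  1.3729e+02] F [-0.4  0.9 -0.9] w 1.003 0.0
time_s: 0.78
tool_pos: [542.1, 188.9, 307.0]
orientation: [2.05, -2.38, -0.0]
ft_force: [0.9, -0.6, 1.0]
width: 1.002
finger_force: 0.0
t 0.78 at [542.1 188.9 307. ] shift [ 43.73 -12.41  -0.3 ] turn [ 0.000e+00 -1.000e-02  8.798e+01] F [ 0.9 -0.6  1. ] w 1.002 0.0
```

```bash
python3 -m pendant '-1 4.8 -1.36 0 0 0 9.8; -1 9.6 -2.72 0 0 0 19.6; -1 14.4 -4.1 0 0 0 29.4; -1 19.2 -5.5 0 0 0 39.2; -1 24 -6.8 0 0 0 49' >/dev/null
python3 -c "
from h import *
go(600,-262,310,173.5)"
```

```text
t 1.4 at [575.1 -58.3 306.4] shift [  8.84 -18.52  -0.36] turn [ 1.000e-02 -1.000e-02  3.898e+01] F [0.8 0.  0.2] w 0.999 0.0
```

```bash
python3 -m pendant '-1 2.2 -4.6 0 0 0 9.8; -1 4.4 -9.2 0 0 0 19.6; -1 6.6 -13.9 -0.2 0 0 29.3; -1 8.84 -18.5 -0.3 0 0 39; -1 8.84 -18.5 -0.3 0 0 39' >/dev/null
python3 -c "
from h import *
go(582.6,-262.2,310,173.5)
p=camera_params('wrist');im=camera('wrist');cv2.imwrite('pics/w1.png',im);np.save('w1p.npy',p)
print(proj(p,[582.6,-262.2,188]))
for c in 'gro':print(c,blobs(im,c,(0,0,640,400)))
"
```

```text
t 2.02 at [ 600.7 -263.3  308.2] shift [ 1.81 -0.1  -0.18] turn [-0.01 -0.12 -0.05] F [ 0.2 -0.2 -1.1] w 0.999 0.0
[316.01822377 169.53399757]
g []
r [([32.17, 37.44], [21, 0, 32, 77, 687]), ([59.38, 37.98], [49, 0, 18, 78, 690])]
o [([315.2, 164.15], [301, 149, 31, 36, 409])]
```

View pics/w1.png

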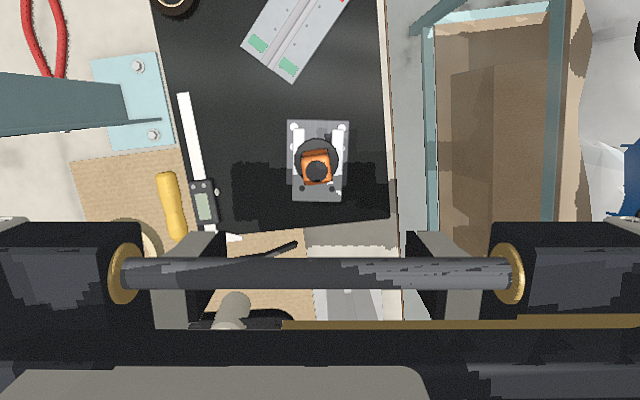

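The wrist view shows the probe's top disc at about (317,171), against a prediction of (316,169.5). The green marks are at (257,44) and (288,66). The grip looks slightly rotated, so I'll measure its yaw and the fork's.

```bash
python3 - <<'E'
from h import *
im=cv2.imread('pics/w1.png');p=np.load('w1p.npy',allow_pickle=True).item()
c=im[110:210,270:370];cv2.imwrite('pics/w1c.png',cv2.resize(c,(600,600),interpolation=cv2.INTER_CUBIC))
h=cv2.cvtColor(im,cv2.COLOR_BGR2HSV)
for s in((50,70,30),(40,90,60)):
  m=((h[...,0]>40)&(h[...,0]<90)&(h[...,1]>s[0])&(h[...,2]>s[1])).astype(np.uint8);m[100:]=0;m[:,:230]=0;m[:,320:]=0
  n,l,st,ce=cv2.connectedComponentsWithStats(m)
  g=[ce[i] for i in range(1,n) if st[i,4]>60];print(ce[1:].round(1).tolist(),st[1:,4])
  for q in g:print(plane(p,q,25).round(1))
E
```

```text
[[257.3, 43.0], [287.8, 66.0]] [194 179]
[ 452.5 -317.7   25. ]
[ 482.3 -285.2   25. ]
[[257.2, 42.9], [287.8, 66.1]] [201 192]
[ 452.5 -317.8   25. ]
[ 482.4 -285.2   25. ]
```

View pics/w1c.png

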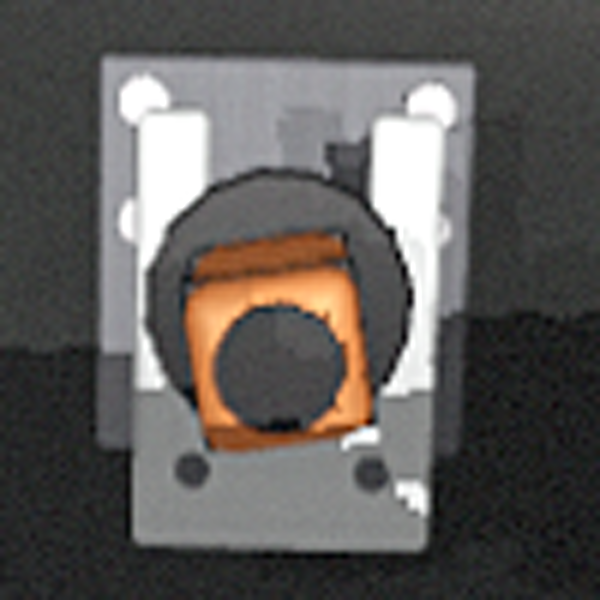

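The probe's grip yaw is about 7.5° CCW from the tool, so I'll turn the tool heading to 181°. The fork sits within about 1.3° of the tool, at a yaw of about -7.8°.

```bash
python3 - <<'E'
from h import *
p=np.load('w1p.npy',allow_pickle=True).item();S,T=camera_params("side"),camera_params("top")
print(plane(p,(316.8,171.2),188), tri((S,(318.7,214.2)),(T,(293.4,178.2)),(p,(316.8,171.2))))
go(583,-262.5,215,181)
E
```

```text
[ 584.04689613 -261.72114618  188.        ] (array([ 582.98484687, -261.88338905,  189.49294934]), [1.37, 1.0, 0.8])
t 2.08 at [ 600.8 -261.7  308.4] shift [ 1.74 -0.28  9.35] turn [ 0.02 -0.1  -7.36] F [ 0.6  1.3 -1. ] w 0.999 0.0
```

```bash
python3 -m pendant '-1 0.6 -0.1 3 0 0 -3.7; -1 1.2 -0.15 6 0 0 -7.4; -1 1.74 -0.2 9.3 0 0 -7.4; -1 1.74 -0.2 9.3 0 0 -7.4' >/dev/null
python3 -c "
from h import *
go(583.3,-261.9,145,181)
p=camera_params('wrist');im=camera('wrist');cv2.imwrite('pics/w2.png',im[0:400,120:520])
"
```

```text
t 2.58 at [ 582.  -258.8  214.4] shift [-0.16 -0.32  6.94] turn [ 0.08 -0.27  0.28] F [-0.7  0.1  0.3] w 1.001 0.0
```

View pics/w2.png

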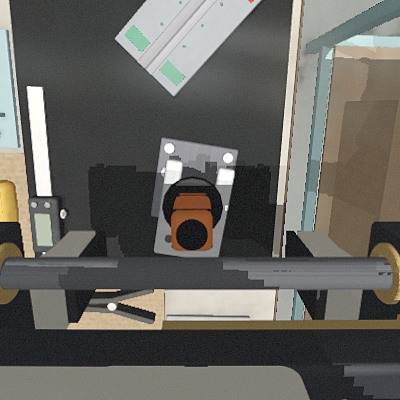

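The grip is now square to the fingers. The disc is at (311,234) and the finger midpoint is at about column 310.

```bash
python3 -c "
from h import *
p=camera_params('wrist');print(plane(p,(311,234),188.5))
s=state();R=Ro.from_rotvec(s['orientation']).as_matrix();T=p['world_from_camera']
print(R.T@(T[:3,3]-s['tool_pos']),(R.T@T[:3,:3]).round(3))
print(proj(p,s['tool_pos']))
go(583.6,-261.5,160,181)
"
```

```text
[ 586.13842062 -263.03551611  188.5       ]
[  69.04520989   -0.57428134 -159.01036841] [[ 0.     0.967  0.254]
 [ 1.    -0.001  0.002]
 [ 0.002  0.254 -0.967]]
[317.4719503  249.20453435]
t 2.62 at [ 583.4 -259.5  216.5] shift [-0.03 -0.2   5.65] turn [-0.   -0.09  0.29] F [0.4 0.7 1.4] w 1.001 0.0
```

```bash
python3 -m pendant '-1 -0.06 -0.28 1 0 0 0.2; -1 -0.06 -0.28 3 0 0 0.2; -1 -0.06 -0.28 5 0 0 0.2; -1 -0.06 -0.28 7.1 0 0 0.2; -1 -0.06 -0.28 7.1 0 0 0.2' >/dev/null
python3 -m pendant '1 0 0 0 0 0 0; 1 0 0 0 0 0 0; 1 0 0 0 0 0 0;1 0 0 0 0 0 0;1 0 0 0 0 0 0'
python3 -m pendant '1 0 0 0 0 0 0; 1 0 0 0 0 0 0; 1 0 0 0 0 0 0'
python3 -c "
from h import *
go(584,-262.2,160,181)
"
```

```text
time_s: 3.88
tool_pos: [584.3, -263.0, 145.7]
orientation: [-0.027, 3.141, -0.0]
ft_force: [-0.5, 0.1, -0.4]
width: 0.496
finger_force: 0.0
time_s: 4.25
tool_pos: [584.3, -262.9, 145.6]
orientation: [-0.027, 3.141, 0.0]
ft_force: [-0.1, 0.6, -0.4]
width: 0.272
finger_force: 30.0
t 4.25 at [ 584.3 -262.9  145.6] shift [ 0.03  0.07 -1.44] turn [ 0.  0. -0.] F [-0.1  0.6 -0.4] w 0.272 30.0
```

```bash
python3 -m pendant '1 0 0 -0.4 0 0 0; 1 0 0 -0.9 0 0 0; 1 0 0 -1.5 0 0 0;1 0.8 0.12 -1.5 0 0 0;1 2 0.3 -1.5 0 0 0'
python3 -m pendant '1 1.3 0.19 0 0 0 0; 1 2.6 0.38 0 0 0 0; 1 4.2 0.6 0 0 0 0;1 5.9 0.87 0 0 0 0;1 5.9 0.87 0 0 0 0'
python3 - <<'E'
from h import *
go(468,-301,170,181)
p=camera_params('wrist')
for n in('side','top','wrist'):
    im=camera(n);cv2.imwrite(f'pics/{n}3.png',im)
    print(n,blobs(im,'g',(200,0,460,300)),blobs(im,'r',(200,0,460,300)),blobs(im,'o',(200,100,460,300)))
w=cv2.imread('pics/wrist3.png');S=cv2.imread('pics/side3.png')
o=np.zeros((600,640,3),np.uint8);o[:400]=w;o[400:]=cv2.resize(S[190:260,280:504],(640,200));cv2.imwrite('pics/m3.png',o)
E
```

```text
time_s: 4.88
tool_pos: [563.4, -260.2, 160.3]
orientation: [0.027, -3.141, -0.0]
ft_force: [0.6, 0.6, -2.5]
width: 0.268
finger_force: 30.0
time_s: 5.5
tool_pos: [503.7, -252.5, 161.0]
orientation: [-0.027, 3.141, 0.0]
ft_force: [0.9, -0.7, -1.4]
width: 0.274
finger_force: 30.0
t 5.5 at [ 503.7 -252.5  161. ] shift [ 3.65 -4.79 -0.91] turn [ 0.01  0.01 -0.02] F [ 0.9 -0.7 -1.4] w 0.274 30.0
side [] [([329.19, 141.65], [323, 139, 14, 7, 37]), ([205.35, 212.27], [202, 208, 7, 9, 26]), ([397.14, 228.41], [395, 225, 6, 8, 29]), ([392.69, 243.25], [390, 240, 6, 8, 32])] [([300.67, 110.06], [300, 100, 3, 22, 36]), ([329.9, 106.54], [323, 100, 16, 16, 218]), ([244.25, 227.62], [243, 226, 3, 4, 8])]
top [([317.85, 246.5], [314, 243, 9, 8, 34])] [([360.75, 86.25], [357, 83, 8, 7, 32]), ([421.52, 264.74], [417, 243, 13, 45, 163]), ([435.13, 267.26], [431, 245, 8, 44, 166]), ([274.0, 265.5], [270, 262, 9, 8, 36]), ([288.0, 279.0], [284, 275, 9, 9, 45])] [([351.5, 129.77], [350, 127, 4, 7, 26])]
wrist [([281.89, 168.67], [280, 167, 5, 4, 9])] [([322.34, 27.82], [310, 14, 29, 32, 336]), ([363.33, 64.21], [350, 56, 28, 21, 75])] [([315.97, 223.05], [295, 222, 42, 3, 119]), ([315.72, 240.21], [288, 226, 57, 28, 1432]), ([315.7, 255.53], [294, 255, 44, 2, 79]), ([288.21, 294.46], [285, 290, 8, 10, 72]), ([343.0, 294.5], [340, 290, 7, 10, 70])]
```

View pics/m3.png

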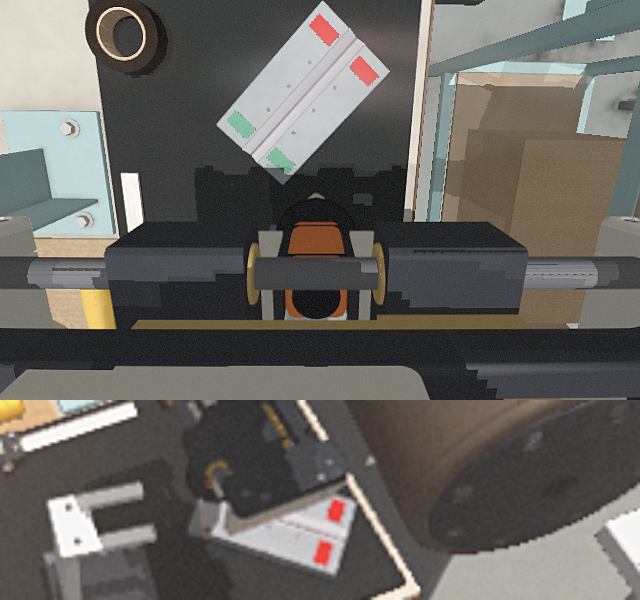

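The wrist view shows the probe upright, with its tip peeking out at (317,195). The green marks are at (241,124) and (281,161), the red ones at (323,29) and (363,71). Next I'll refine the seam from this view.

```bash
python3 - <<'E'
from h import *
p=camera_params('wrist');im=cv2.imread('pics/wrist3.png');s=state();print(s["tool_pos"])
h=cv2.cvtColor(im,cv2.COLOR_BGR2HSV).astype(int)
def cen(m,u,v,r=22):
    k=np.zeros_like(m);k[v-r:v+r,u-r:u+r]=1;n,l,st,c=cv2.connectedComponentsWithStats((m*k).astype(np.uint8))
    i=1+np.argmax(st[1:,4]);return c[i],st[i,4]
G=((h[...,0]>40)&(h[...,0]<95)&(h[...,1]>45)).astype(np.uint8);Rd=(((h[...,0]<8)|(h[...,0]>172))&(h[...,1]>90)).astype(np.uint8)
X=[]
for m,u,v in((G,241,124),(G,281,161),(Rd,323,29),(Rd,363,71)):
    c,a=cen(m,u,v);X.append(plane(p,c,25));print(c.round(1),a,X[-1].round(1))
a=(X[0]+X[1])/2;b=(X[2]+X[3])/2;print("w",a,b,np.linalg.norm(b-a))
print("tip",[plane(p,(317,v),z).round(1) for v,z in((193,62),(196,65))], proj(p,s["tool_pos"]+[0,0,-99.6]),proj(p,s["tool_pos"]+[0,0,-95.6]))
c=cv2.resize(im[180:240,270:360],(720,480),interpolation=cv2.INTER_CUBIC);cv2.imwrite('pics/tip3.png',c)
E
```

```text
[ 505.48180308 -252.7547138   160.8328599 ]
[240.7 124.4] 381 [ 453.2 -317.7   25. ]
[280.1 160.6] 354 [ 483.1 -284.9   25. ]
[323.6  29.7] 465 [ 379.1 -249.9   25. ]
[363.2  70.6] 428 [ 409.  -217.4   25. ]
w [ 468.15898977 -301.2909129    25.        ] [ 394.02623678 -233.64410791   25.        ] 100.35813515644357
tip [array([ 501.9, -252.9,   62. ]), array([ 503.5, -252.9,   65. ])] [317.14847167 197.26053276] [317.15818015 198.61623205]
```

View pics/tip3.png

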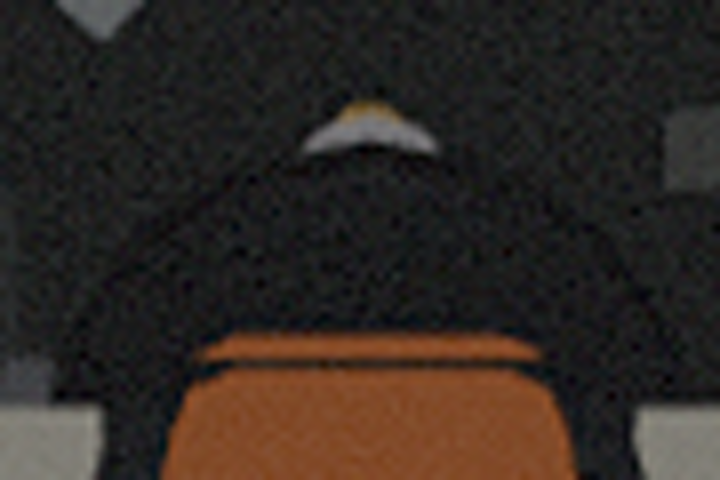

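```bash
python3 -c "
from h import *
go(468.2,-301.2,138,181)"
```

```text
t 5.65 at [ 505.5 -252.8  160.8] shift [ 3.81 -4.78  2.28] turn [-0.02  0.04  0.  ] F [ 0.4  0.7 -2.1] w 0.276 30.0
```

```bash
python3 -m pendant '1 1.2 -1.5 0.7 0 0 0; 1 2.6 -3.2 1.5 0 0 0; 1 3.4 -4.3 2.1 0 0 0; 1 3.8 -4.77 2.3 0 0 0; 1 3.8 -4.77 2.3 0 0 0'
python3 -m pendant '1 0 0 0 0 0 0; 1 0 0 0 0 0 0'
python3 - <<'E'
from h import *
go(468.2,-301.2,120.3,181)
p=camera_params('wrist');im=camera('wrist')
print([proj(p,state()["tool_pos"]+[0,0,-95.6]).round(1)])
go(468.2,-301.2,120.3,181)
cv2.imwrite('pics/w4.png',cv2.resize(im[140:280,215:415],(800,560),interpolation=cv2.INTER_CUBIC))
E
```

```text
time_s: 6.28
tool_pos: [467.6, -301.6, 137.4]
orientation: [0.026, -3.141, -0.0]
ft_force: [0.5, 0.1, -1.0]
width: 0.273
finger_force: 30.0
time_s: 6.52
tool_pos: [468.4, -300.8, 137.8]
orientation: [-0.028, 3.141, -0.0]
ft_force: [-0.2, 0.7, -2.2]
width: 0.272
finger_force: 30.0
t 6.53 at [ 468.4 -300.8  137.8] shift [ 0.02 -0.04  1.75] turn [-0.01  0.03  0.03] F [-0.2  0.7 -2.2] w 0.272 30.0
[array([317.1, 198.6])]
t 6.58 at [ 468.4 -300.8  137.8] shift [ 0.02 -0.04  1.75] turn [-0.01  0.03  0.03] F [-0.7 -1.1 -1.7] w 0.273 30.0
```

View pics/w4.png

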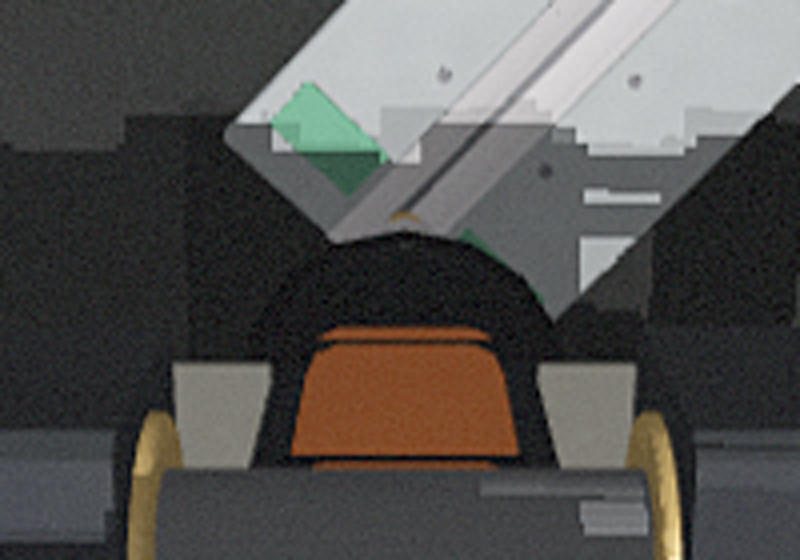

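The brass tip at (316,194) lies over the groove line beside the green mark. I'll lower it gently, aiming for about 5 mm of press.

```bash
cat > f.py <<'E'
from h import *
F=[]
for i in range(4): F.append(state()["ft_force"]);camera("side")
print("F",np.mean(F,0).round(2),np.std(F,0).round(2))
E
python3 f.py
python3 -m pendant '1 0.02 -0.04 0.5 0 0 0; 1 0.02 -0.04 1.0 0 0 0; 1 0.02 -0.04 1.35 0 0 0; 1 0.02 -0.04 1.55 0 0 0; 1 0.02 -0.04 1.75 0 0 0' >/dev/null
python3 -m pendant '1 0 0 0.15 0 0 0; 1 0 0 0.3 0 0 0; 1 0 0 0.3 0 0 0'
python3 f.py
python3 -c "
from h import *
go(468.2,-301.2,115.3,181)"
```

```text
F [-0.05 -0.11 -1.96] [0.46 0.7  0.23]
time_s: 7.78
tool_pos: [467.9, -301.5, 117.1]
orientation: [-0.027, 3.141, -0.0]
ft_force: [-0.6, -0.4, 0.4]
width: 0.274
finger_force: 30.0
F [-0.44  0.15  0.63] [0.2  0.38 0.46]
t 7.97 at [ 467.9 -301.5  117.2] shift [-0.03  0.03  0.19] turn [-0.01  0.02 -0.  ] F [-0.5  1.  -1.1] w 0.27 30.0
```

```bash
sed -i 's/range(4)/range(16)/' f.py; python3 f.py; python3 -c "
from h import *
go(394,-233.6,117.2,181)"
```

```text
F [0.26 0.45 0.22] [0.38 0.45 0.65]
t 8.78 at [ 467.8 -301.4  117.1] shift [ 7.26  6.91 -0.01] turn [-0.    0.01 -0.01] F [0.6 1.  1.9] w 0.274 30.0
```

The average force rise is about 2.2 N, so the press is about 4.8 mm, mid-range. I'll draw at about 24 mm/s.

```bash

python3 -m pendant '1 0.22 0.209 0 0 0 0; 1 0.44 0.419 0 0 0 0; 1 0.66 0.628 0 0 0 0; 1 0.88 0.838 0 0 0 0; 1 1.1 1.047 0 0 0 0'
python3 -m pendant '1 0.22 0.209 0 0 0 0; 1 0.44 0.419 0 0 0 0; 1 0.66 0.628 0 0 0 0; 1 0.88 0.838 0 0 0 0; 1 1.1 1.047 0 0 0 0' | sed -n '1,2p;4p'
python3 -m pendant '1 0.22 0.209 0 0 0 0; 1 0.44 0.419 0 0 0 0; 1 0.66 0.628 0 0 0 0; 1 0.88 0.838 0 0 0 0; 1 1.1 1.047 0 0 0 0' | sed -n '1,2p;4p'
python3 -c "
from h import *
go(394,-233.6,117.1,181)"
```

```text
time_s: 9.4
tool_pos: [456.6, -291.0, 117.2]
orientation: [-0.027, 3.141, -0.0]
ft_force: [1.9, 0.3, 0.6]
width: 0.275
finger_force: 30.0
time_s: 10.02
tool_pos: [445.2, -280.7, 117.0]
ft_force: [2.0, -0.1, 0.0]
time_s: 10.65
tool_pos: [434.0, -270.5, 117.0]
ft_force: [2.1, 0.0, 0.8]
t 10.65 at [ 434.  -270.5  117. ] shift [ 3.94  3.76 -0.01] turn [ 0.   -0.   -0.01] F [2.1 0.  0.8] w 0.271 30.0
```

```bash

python3 -m pendant '1 0.22 0.209 0 0 0 0; 1 0.44 0.419 0 0 0 0; 1 0.66 0.628 0 0 0 0; 1 0.88 0.838 0 0 0 0; 1 1.1 1.047 0 0 0 0' | sed -n '1,2p;4p'
python3 -m pendant '1 0.22 0.209 0 0 0 0; 1 0.44 0.419 0 0 0 0; 1 0.66 0.628 0 0 0 0; 1 0.88 0.838 0 0 0 0; 1 1.1 1.047 0 0 0 0' | sed -n '1,2p;4p'
python3 -m pendant '1 0.22 0.209 0 0 0 0; 1 0.44 0.419 0 0 0 0; 1 0.66 0.628 0 0 0 0; 1 0.88 0.838 0 0 0 0; 1 1.1 1.047 0 0 0 0' | sed -n '1,2p;4p'
python3 -c "
from h import *
go(394,-233.6,117.1,181)"
```

```text
time_s: 11.28
tool_pos: [422.9, -260.2, 117.1]
ft_force: [2.2, 0.8, -0.2]
time_s: 11.9
tool_pos: [411.7, -249.9, 117.1]
ft_force: [3.3, 0.2, -0.2]
time_s: 12.52
tool_pos: [400.5, -239.6, 117.1]
ft_force: [2.3, -0.3, 0.6]
t 12.53 at [ 400.5 -239.6  117.1] shift [ 0.64  0.61 -0.  ] turn [ 0.    0.   -0.01] F [ 2.3 -0.3  0.6] w 0.275 30.0
```

```bash

python3 -m pendant '1 0.22 0.209 0 0 0 0; 1 0.44 0.419 0 0 0 0; 1 0.67 0.63 0 0 0 0; 1 0.67 0.63 0 0 0 0' | sed -n '1,2p;4p'
python3 -m pendant '1 0 0 -0.3 0 0 0; 1 0 0 -0.8 0 0 0; 1 0 0 -2 0 0 0; 1 0 0 -4 0 0 0; 1 0 0 -5 0 0 0' | sed -n '1,2p;4p'
python3 -c "
from h import *
go(505,-252.6,161,181)
S,T=camera_params('side'),camera_params('top')
a=camera('side');b=camera('top');print(blobs(a,'g',(340,200,430,260)),blobs(a,'r',(340,200,430,260)),blobs(b,'g',(265,220,330,295)),blobs(b,'r',(265,220,330,295)))"
```

```text
time_s: 13.02
tool_pos: [393.3, -233.2, 116.9]
ft_force: [1.5, 3.5, -0.4]
time_s: 13.65
tool_pos: [394.2, -233.8, 168.5]
ft_force: [0.1, 0.0, -1.0]
t 13.65 at [ 394.2 -233.8  168.5] shift [-11.04  -2.07   0.77] turn [-0.03  0.08 -0.  ] F [ 0.1  0.  -1. ] w 0.271 30.0
[] [([397.05, 228.82], [395, 226, 5, 7, 22]), ([392.55, 243.0], [390, 240, 6, 7, 22])] [([304.35, 233.65], [301, 230, 8, 8, 31]), ([317.7, 246.52], [315, 243, 7, 7, 27])] []
```

The coupon marks haven't moved (0.4 px or less). I'll return along the exit path.

```bash

python3 -m pendant '1 -2 -0.4 0.2 0 0 0; 1 -5 -1 0.5 0 0 0; 1 -8 -1.5 0.7 0 0 0; 1 -10.5 -1.97 0.77 0 0 0; 1 -11.04 -2.07 0.77 0 0 0' >/dev/null
python3 -m pendant '1 0 0 0 0 0 0;1 0 0 0 0 0 0;1 0 0 0 0 0 0' >/dev/null
python3 -c "
from h import *
go(584.3,-262.9,161,181)
camera('side');go(584.3,-262.9,161,181)"
```

```text
t 14.75 at [ 504.1 -252.3  159.6] shift [-8.   -1.2  -0.14] turn [ 0.    0.02 -0.01] F [-0.5 -0.  -1. ] w 0.266 30.0
t 14.8 at [ 504.2 -252.3  159.7] shift [-7.99 -1.2  -0.13] turn [-0.    0.02 -0.01] F [ 0.4 -0.3 -2.2] w 0.278 30.0
```

```bash

python3 -m pendant '1 -1.2 -0.18 -0.1 0 0 0; 1 -2.6 -0.39 -0.13 0 0 0; 1 -4 -0.6 -0.13 0 0 0; 1 -5.4 -0.81 -0.13 0 0 0; 1 -6.6 -1 -0.13 0 0 0'
python3 -m pendant '1 -0.6 -0.1 0 0 0 0; 1 -1.2 -0.18 0 0 0 0;1 -1.4 -0.2 0 0 0 0;1 -1.4 -0.2 0 0 0 0;1 -1.4 -0.2 0 0 0 0'
python3 f.py
python3 -c "
from h import *
im=camera('wrist');cv2.imwrite('pics/w5.png',im);cv2.imwrite('pics/s5.png',camera('side'))
go(584.3,-262.9,145.8,181)"
```

```text
time_s: 15.42
tool_pos: [571.8, -261.3, 160.3]
orientation: [0.027, -3.141, -0.0]
ft_force: [-0.3, -0.4, -1.7]
width: 0.266
finger_force: 30.0
time_s: 16.05
tool_pos: [584.6, -263.0, 160.8]
orientation: [-0.027, 3.141, 0.0]
ft_force: [0.0, -0.4, -1.7]
width: 0.272
finger_force: 30.0
F [ 0.13  0.16 -1.52] [0.57 0.42 0.41]
t 16.95 at [ 584.8 -263.   160.6] shift [0.05 0.01 1.48] turn [ 0.   -0.   -0.01] F [ 0.9 -0.8 -2.2] w 0.277 30.0
```

```bash

python3 -m pendant '1 0.04 0 0.4 0 0 0; 1 0.04 0 0.8 0 0 0; 1 0.04 0 1.1 0 0 0; 1 0.04 0 1.25 0 0 0; 1 0.04 0 1.33 0 0 0' >/dev/null
python3 -m pendant '1 0 0 0.04 0 0 0; 1 0 0 0.08 0 0 0; 1 0 0 0.12 0 0 0; 1 0 0 0.15 0 0 0; 1 0 0 0.15 0 0 0'
python3 f.py
```

```text
time_s: 18.2
tool_pos: [584.4, -263.0, 145.9]
orientation: [-0.027, 3.141, 0.0]
ft_force: [0.6, -0.1, -0.6]
width: 0.273
finger_force: 30.0
F [ 0.15 -0.16 -1.5 ] [0.73 0.53 0.47]
```

```bash

python3 -m pendant '1 0 0 0.02 0 0 0; 1 0 0 0.03 0 0 0; 1 0 0 0.04 0 0 0' | sed -n 2p
python3 f.py
```

```text
tool_pos: [584.4, -263.0, 145.6]
F [-0.59  0.2   0.01] [0.47 0.43 0.64]
```

Contact shows (weight taken up: Fz went from -1.5 to 0). Releasing now.

```bash

python3 -m pendant '0.3 0 0 0 0 0 0; 0.1 0 0 0 0 0 0; -0.2 0 0 0 0 0 0; -0.5 0 0 0 0 0 0;-0.5 0 0 0 0 0 0' | sed -n 4,6p
python3 -m pendant '-0.5 0 0 0 0 0 0; -0.5 0 0 0 0 0 0; -0.5 0 0 -1 0 0 0; -0.5 0 0 -3 0 0 0;-0.5 0 0 -6 0 0 0' 
python3 -m pendant '-0.5 0 0 -3 0 0 0; -0.5 0 0 -6 0 0 0; -0.5 -2 0 -10 0 0 0; -0.5 -2 0 -10 0 0 0' >/dev/null
python3 - <<'E'
from h import *
go(600,-262,310,181)
im=camera('wrist');p=camera_params('wrist');s=camera('side');t=camera('top')
print(proj(p,[584.3,-262.9,188]),[ (n,blobs(i,'o',r)) for n,i,r in(('w',im,(280,100,360,220)),('side',s,(250,190,430,280)),('top',t,(250,140,345,295)))])
print(blobs(s,'g',(340,200,430,260)),blobs(s,'r',(340,200,430,260)))
o=np.zeros((500,800,3),np.uint8);o[:250,:400]=cv2.resize(im,(400,250));o[:250,400:]=cv2.resize(s[190:265,250:370],(400,250),interpolation=cv2.INTER_CUBIC)
o[250:,:400]=cv2.resize(im[110:235,230:430],(400,250));o[250:,400:]=cv2.resize(s[150:290,220:444],(400,250));cv2.imwrite('pics/m6.png',o)
E
```

```text
ft_force: [-0.7, -0.2, -0.0]
width: 0.716
finger_force: 0.0
time_s: 21.42
tool_pos: [584.0, -262.9, 206.0]
orientation: [0.027, -3.14, -0.0]
ft_force: [1.4, 0.3, 0.6]
width: 0.752
finger_force: 0.0
t 21.93 at [ 606.6 -263.2  309.9] shift [ 0.65  0.13 -0.02] turn [-0.12  0.37  0.02] F [ 0.1  0.3 -1.5] w 0.747 0.0
[317.41383911 165.59510309] [('w', [([316.58, 156.7], [302, 142, 30, 34, 402])]), ('side', [([317.86, 221.54], [311, 209, 14, 23, 181])]), ('top', [([294.15, 180.96], [288, 173, 13, 15, 113])])]
[([358.42, 216.25], [356, 213, 6, 7, 24]), ([353.12, 230.42], [351, 227, 6, 8, 26])] [([397.04, 228.5], [395, 225, 5, 8, 28]), ([392.7, 243.27], [390, 240, 6, 8, 30])]
```

View pics/m6.png

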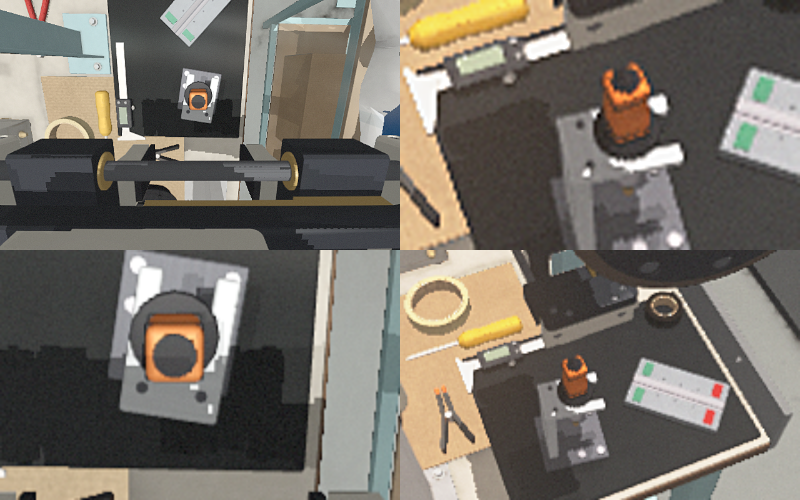

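The probe hangs upright in the fork with its collar seated. The coupon marks and bystanders are where they were, and the gripper is well clear. I'll let the arm settle and hand in.

```bash
python3 -m pendant '-0.5 0 0 0 0 0 0; -0.5 0 0 0 0 0 0; -0.5 0 0 0 0 0 0' | head -2; python3 -c "
from workcell import *
print(sign_off())"
```

```text
time_s: 22.45
tool_pos: [604.2, -262.7, 305.2]
the job is handed in; nothing more can be done
None
```

The job is handed in at 22.5 s: I drew the probe along the groove from green to red at about 24 mm/s, pressed in about 5 mm by the force reading, and hung it back in the fork; the test piece did not move in the camera views.

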